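Put the gravers away and wedge the bay gate shut

ROBOT

A 7-joint arm with a two-finger parallel gripper is mounted at the origin on the work surface. World frame = base frame: x ahead of the robot, y to its left, z up, the work surface at z = 0. Lengths are in m, angles in rad, forces in N, time in s.
With the tool pointing down it reaches from about 0.35 to 0.9 m from the base axis. Payload 8.1 kg.
Tool frame: the origin (TCP) lies where the fingers leave the gripper's body, on its centre line; the fingertips stand 66 mm ahead of it and the grasp point (between the pads) lies 47 mm ahead of it; z points along the fingers, y is the line along which they close (so a half turn about z gives the same grasp; the last joint's range is limited). The gripper opens to 92 mm and grips with 3 to 60 N. Pads are 19 mm wide; open, the fingers measure 130 mm over their backs; the gripper's body (75 mm by 190 mm) begins 47 mm behind the grasp point.
Start: joints at [-1.208, 0.434, 0.025, 1.573, -0.012, 1.134, -0.075], TCP at [0.281, 0.558, 0.292] pointing down, gripper open.
Joint ranges: [-2.62, 2.62], [-0.44, 2.09], [-1.27, 1.32], [0.08, 2.57], [-1.32, 4.46], [0.12, 2], [-2.74, 2.74]. Speed limits (rad/s): [2.22, 2.22, 3.01, 3.01, 3.14, 3.14, 3.14].

INTERFACE

Orientations are given as a rotation vector (axis times angle).
In Python, from cell import arm gives the robot as it stands.
- The arm moves only by the tool send_rows, never from a script. Its argument "motion" is text: rows parted by semicolons, each of 7 numbers parted by spaces: the closure, from 0 (fully open) to 1 (shut), then the shift along the world's x, y, z in m, then the turn, a rotation vector about the world's x, y, z in degrees. A call has 1 to 5 rows; each row shifts and turns the commanded pose from where the row before left it; what a row does not reach is not made up. A row lasts 1/8 s, in which the tool goes at most 62.5 mm and 10.7 degrees, less where a joint would pass 70% of its speed; a pose out of reach is approached as far as the arm can. A call is refused whole if a number of a shift passes 0.0625 or a number of a turn 10.7, either way. A call with a gripper value outside its range is refused whole. The fingers move at their own pace and stop on an object; "force" is the grip in N (left out, the last holds). Time passes only in rows, so rows that do not move let the fingers close. It gives the time, the measured TCP pose, the force, the opening and the grip force at its end, in the units of the state.
- arm.observe(): the state, without advancing time (a new reading comes with each control period).
- arm.get_image(name): name is "scene" or "side" or "wrist"; returns (picture, depth): 400x640x3 uint8, blue, green, red; 400x640 float32, m along the optical axis (not along the pixel's ray), 0 where there is no reading.
- arm.camera_model(name): a dict with "fx", "fy", "cx", "cy" (pixels), "view" (4x4, takes a point from world to camera coordinates). Camera axes: x right, y down, z forward; pixel columns grow to the right and rows downward; lengths in m; the calibration is good to about 2 mm. A picture is of the moment at which its call begins: read the wrist's pose just before it. camera_model takes no time and is no camera call; for the wrist camera it gives the pose at the moment of the call.
- arm.sign_off(): hands the job in; it is judged then, once.
The state is a dict: "clock": time; "joints": joint angles; "dq": joint speeds; "joint_efforts": joint torques, N m; "position": TCP position; "ee_rot": TCP orientation; "force": force on the tool from outside, world axes, zero at the start; "ft_torque": the same for the moment, N m; "width": opening from 0.0 (shut) to 1.0 (fully open); "gripper_force": force on a finger pad.
Only numpy, scipy, OpenCV 4.12 (cv2) and the standard library are available. Lean on these libraries where they do the work, as an engineer would, in place of code of your own. Each camera call takes 0.05 s, during which the arm holds its last target. There are 200 camera calls.

TASK

Put every graver on the bench away in the tool bay: lay them flat on the cork, lined up with the bay's length, all with their steel tips pointing to the back wall and handles towards the gate. Swing the green gate shut, and from outside tap the orange wedge, thin end first, in under the gate until it lifts the gate a little on its hinge and jams it shut. Leave the jar, bowl and bottle where they stand.

Things in the scene. Friction and masses are not known exactly. Their poses are not given: they have to be found in the camera images.
- bay: Light-wood tool bay, fixed, open on top; dark 60 mm posts at the front corners. Origin: underside centre, 0 to 2 mm above the bench. +x from gate to back wall, z up. Side lips 12 mm thick, tops 11 mm up, inner faces at y -115, 115 mm; back wall 45 mm high, its face at x 97 mm. Cork floor: top 3 mm up, x -57 to 97 mm, then bare bench to the gate. Shut gate's outer face: x -100 mm.
- gate (a joint): Angle of the bay's green front gate, rad: 0 = shut on its stop (along the bay's y), growing as it swings out to the robot, at most 1.2. Panel 14 mm thick, lower edge 12 mm and top 60 mm above the bay's origin; runs 6 to 242 mm from a vertical hinge pin at bay x -93, y -121 mm. Slight friction (0.04 N m): stays where left. Push its outer face to shut it.
- gate_lift (a joint): Height in m by which the gate has ridden up on its hinge pin: 0 = hanging free, at most 0.006. It is lifted against its own weight (4 N) and a spring washer (1.2 N per mm), so a wedge driven under it grips it; the gate drops again when the wedge is drawn out.
- gate_hinge (a point): Point on the hinge pin's axis at the height of the gate's lower edge.
- gate_end (a point): Lower corner of the gate's outer face at its free end (242 mm from the pin, 7 mm out from the panel's middle plane), by the brass finger plate. Its height is that of the gate's lower edge.
- wedge: Orange wedge, 92 mm long, 30 mm wide, 60 g, loose. Origin: centre of its underside; +x to its thin end. x -46 to -10 mm: block 26 mm high, to grip across its width; from there the top slopes straight from 22 mm high down to 8 mm at the tip (x 46 mm), 1 mm per 4 mm. Driven under the gate it does not slide back.
- wedge_tip (a point): Middle of the wedge's thin end, at its underside.
- wedge_butt (a point): Middle of the wedge's thick end face, 13 mm above its underside.
- jar: Bystander: small glass jar with white lid, 56 mm wide, 70 mm tall; origin at the centre of its underside.
- dish: Bystander: white bowl, 80 mm wide, 30 mm tall; origin at the centre of its underside.
- flux: Bystander: amber bottle, 40 mm wide, 70 mm tall; origin at the centre of its underside.
- graver0: Graver (engraving tool) with red handle, 120 mm long, 45 g; may be absent. Origin: midway along its underside; +x points to its steel tip. Flat-bottomed handle 20 mm wide, 15 mm high, from x = -60 to -5 mm; steel blade 6 mm wide, 5 mm high from x = -5 to 60 mm, underside level with the handle's.
- graver0_tip (a point): Tip of that graver, 2.5 mm above its underside.
- graver0_butt (a point): Handle end of that graver, 7.5 mm above its underside.
- graver1: Graver (engraving tool) with blue handle, 120 mm long, 45 g; may be absent. Origin: midway along its underside; +x points to its steel tip. Flat-bottomed handle 20 mm wide, 15 mm high, from x = -60 to -5 mm; steel blade 6 mm wide, 5 mm high from x = -5 to 60 mm, underside level with the handle's.
- graver1_tip (a point): Tip of that graver, 2.5 mm above its underside.
- graver1_butt (a point): Handle end of that graver, 7.5 mm above its underside.
- graver2: Graver (engraving tool) with yellow handle, 120 mm long, 45 g; may be absent. Origin: midway along its underside; +x points to its steel tip. Flat-bottomed handle 20 mm wide, 15 mm high, from x = -60 to -5 mm; steel blade 6 mm wide, 5 mm high from x = -5 to 60 mm, underside level with the handle's.
- graver2_tip (a point): Tip of that graver, 2.5 mm above its underside.
- graver2_butt (a point): Handle end of that graver, 7.5 mm above its underside.
- graver3: Graver (engraving tool) with dark brown wooden handle, 120 mm long, 45 g; may be absent. Origin: midway along its underside; +x points to its steel tip. Flat-bottomed handle 20 mm wide, 15 mm high, from x = -60 to -5 mm; steel blade 6 mm wide, 5 mm high from x = -5 to 60 mm, underside level with the handle's.
- graver3_tip (a point): Tip of that graver, 2.5 mm above its underside.
- graver3_butt (a point): Handle end of that graver, 7.5 mm above its underside.
There are look-alikes about, which are no part of the job. Of the things like the graver0, leave any that is white; of the rest the smaller one is meant.

How it is judged:
On the way:
1. every graver has been laid flat on the cork of the bay, tip to the back wall (x of graver0_tip in the frame of bay between 0.03 and 0.1 m and x of graver0_butt in the frame of bay between -0.06 and 0 m and y of graver0_tip in the frame of bay between -0.115 and 0.115 m and y of graver0_butt in the frame of bay between -0.115 and 0.115 m and z of each of graver0_tip, graver0_butt, graver1_tip, graver1_butt, graver2_tip, graver2_butt, graver3_tip, graver3_butt in the frame of bay below 0.0145 m and angle between the x axis of each of graver0, graver1, graver2, graver3 and the x axis of bay, either way round below 0.26 rad and linear speed of each of graver0, graver1, graver2, graver3 below 0.02 m/s and x of graver1_tip in the frame of bay between 0.03 and 0.1 m and x of graver1_butt in the frame of bay between -0.06 and 0 m and y of graver1_tip in the frame of bay between -0.115 and 0.115 m and y of graver1_butt in the frame of bay between -0.115 and 0.115 m and x of graver2_tip in the frame of bay between 0.03 and 0.1 m and x of graver2_butt in the frame of bay between -0.06 and 0 m and y of graver2_tip in the frame of bay between -0.115 and 0.115 m and y of graver2_butt in the frame of bay between -0.115 and 0.115 m and x of graver3_tip in the frame of bay between 0.03 and 0.1 m and x of graver3_butt in the frame of bay between -0.06 and 0 m and y of graver3_tip in the frame of bay between -0.115 and 0.115 m and y of graver3_butt in the frame of bay between -0.115 and 0.115 m), for 0.2 s.
At the end, for the whole second after the job is handed in: All gravers lie flat on the cork, within 0.26 rad of the bay's x, tips to the back wall, handle ends at most 2 mm off the cork; gate shut within 0.06 rad; wedge flat on the bench, thick end outside the gate, lifting it over 1 mm and pressed by over 2 N; all at rest (all of step 1 and value of joint gate below 0.06 rad and value of joint gate_lift above 0.001 m and contact force between wedge and gate above 2 N and x of wedge_butt in the frame of bay below -0.105 m and angle between wedge's own z axis and vertical below 0.15 rad and linear speed of wedge below 0.01 m/s); the robot touches nothing.
It fails at once if the jar is shifted by more than 3 cm (distance of jar from where it was at the start of the episode above 0.03 m).
It fails at once if the bowl is shifted by more than 3 cm (distance of dish from where it was at the start of the episode above 0.03 m).
It fails at once if the bottle is shifted by more than 3 cm (distance of flux from where it was at the start of the episode above 0.03 m).
Of graver0, graver1, graver2, graver3 only 3 to 4 are there at a start; the rules pass over those that are not, and their reading is None.
At some moment in a run one of graver0, graver1, graver2, graver3 may be knocked a few centimetres aside while the robot is not near it.
Once in a run the grip may slacken for a moment while it holds something.
It also fails if it takes over 210 s, if anything falls off the work surface, if the arm or the gripper's body presses on something with over 40 N, if the wrist force passes 120 N, or if a joint passes its speed limit or range.

## Working session

There is one attempt and no reset: what is moved stays moved. The work goes in short steps, Python scripts to look and compute and a tool call to move; the robot and the scene stay as the last step left them, time stands still between calls to the robot, and variables do not carry over. Pictures are saved under pics/ and viewed, at most 14 in all, crops included, and the job is handed in when it is done.

Besides the shell and the picture viewer there is one more tool, called as a command line: name --argument value ..., lists and objects as JSON in quotes. send_rows: Moves the arm, as the interface text tells. Its arguments: {"type":"object","properties":{"motion":{"type":"string"},"force":{"type":"number"}},"required":["motion"]}

```bash
mkdir -p pics; ls
cat > h.py <<'E'
import numpy as np, cv2
from cell import arm
def shot(n,save=None):
    im,d=arm.get_image(n); m=arm.camera_model(n)
    if save: cv2.imwrite('pics/'+save,im)
    return im,d,m
def cloud(d,m):
    v,u=np.indices(d.shape); p=np.stack([(u-m['cx'])/m['fx']*d,(v-m['cy'])/m['fy']*d,d],-1)
    V=np.array(m['view']); return (p-V[:3,3])@V[:3,:3]
def ray(m,u,v,z):
    V=np.array(m['view']); R=V[:3,:3]; c=-R.T@V[:3,3]
    r=R.T@np.array([(u-m['cx'])/m['fx'],(v-m['cy'])/m['fy'],1]); return c+r*(z-c[2])/r[2]
def proj(m,p):
    V=np.array(m['view']); q=V[:3,:3]@np.array(p)+V[:3,3]; return q[0]/q[2]*m['fx']+m['cx'],q[1]/q[2]*m['fy']+m['cy']
E
python3 - <<'E'
from h import *
s=arm.observe();print(s)
for n in('scene','side'):
    im,d,m=shot(n,n+'0.png'); np.savez(n+'0.npz',im=im,d=d,**m); print(n,np.round(-np.array(m['view'])[:3,:3].T@np.array(m['view'])[:3,3],3))
E
```

```text
pics
{'clock': 0.0, 'joints': array([-1.20763539,  0.43523043,  0.02499824,  1.57408363, -0.01159653,
        1.13396745, -0.07508548]), 'dq': array([ 0.00110056, -0.00013784, -0.0015155 ,  0.00149261,  0.0004947 ,
        0.00055403, -0.00115452]), 'joint_efforts': array([-4.83200729e-04, -6.67857814e+01,  9.84119475e-01, -3.14453673e+01,
       -6.06610486e-02,  4.28656884e-02,  1.43563775e-04]), 'position': array([0.28056802, 0.55804623, 0.29144575]), 'ee_rot': array([-7.25090216e-01, -3.05656014e+00,  2.40361840e-03]), 'force': array([-0.3832959 ,  0.74639524, -0.3146695 ]), 'ft_torque': array([-0.01043013,  0.02449755,  0.04369332]), 'gripper_force': 0.0, 'width': 0.9991340989376709}
scene [ 1.056 -0.12   0.91 ]
side [ 0.072 -0.699  0.568]
```

View pics/scene0.png

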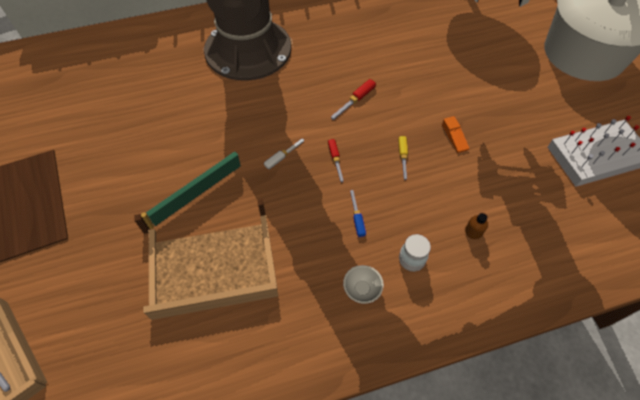

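View pics/side0.png

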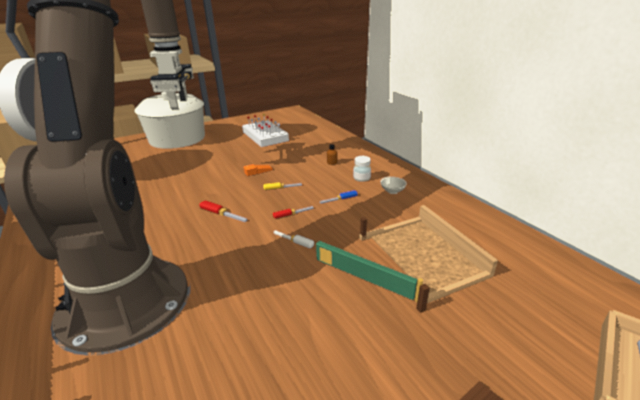

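Candidates like graver0 in the scene view: large red (355,98), small red (336,160) and white (285,153). The small red one fits, because it isn't white and is the smaller. Blue is at (358,215), yellow (404,158) and the wedge (456,134). I see no brown one yet. I'll confirm with a crop and use the height map to look for hidden objects.

```bash
cat >> h.py <<'E'
RNG={'red':((170,12),130),'blue':((105,125),130),'yellow':((22,34),130),'orange':((5,14),180),'green':((65,90),60)}
def hmask(im,name,vmin=50):
    h=cv2.cvtColor(im,cv2.COLOR_BGR2HSV); (a,b),s=RNG[name]; H=h[...,0]
    k=((H>=a)|(H<=b)) if a>b else ((H>=a)&(H<=b))
    return k&(h[...,1]>=s)&(h[...,2]>=vmin)
E
python3 - <<'E'
from h import *
z=np.load('scene0.npz'); im,d=z['im'],z['d']; m={k:z[k] for k in('fx','fy','cx','cy','view')}
P=cloud(d,m)
tp=(d>0)&(P[...,2]<0.2)&(P[...,0]>-.2)
Z=P[...,2]; 
k=((Z>0.006)&tp).astype(np.uint8)
n,l,st,c=cv2.connectedComponentsWithStats(k)
for i in range(1,n):
    if st[i,4]>25:
        q=P[l==i]; print(st[i],np.round(q.mean(0),3),'zmax',round(q[:,2].max(),3),'med bgr',np.median(im[l==i],0))
# table height and crop with height
print('table',np.median(Z[tp&(abs(Z)<.01)]))
c=im[50:290,110:500]; c=cv2.resize(c,(800,492),interpolation=cv2.INTER_CUBIC); cv2.imwrite('pics/crop1.png',c)
E
```

```text
[ 204    0   88   79 5225] [ 0.057 -0.007  0.076] zmax 0.2 med bgr [30. 36. 44.]
[ 545    0   95   80 6386] [0.351 0.832 0.11 ] zmax 0.181 med bgr [83. 93. 97.]
[332  78  45  39 339] [0.269 0.24  0.015] zmax 0.024 med bgr [ 32.  39. 155.]
[ 549  115   91   70 3983] [0.623 0.702 0.032] zmax 0.078 med bgr [122. 126. 131.]
[442 116  28  35 488] [0.465 0.416 0.018] zmax 0.03 med bgr [ 27.  92. 194.]
[399 136  10  22 170] [0.463 0.28  0.013] zmax 0.019 med bgr [ 41. 152. 186.]
[328 138  12  24 180] [0.421 0.118 0.013] zmax 0.02 med bgr [ 32.   40.5 160. ]
[   0  149   65  110 2038] [ 0.361 -0.583  0.007] zmax 0.011 med bgr [27. 46. 76.]
[265 149  23  19 189] [ 0.405 -0.023  0.013] zmax 0.02 med bgr [118. 127. 132.]
[ 135  151  144  167 4986] [ 0.584 -0.229  0.035] zmax 0.071 med bgr [55. 82. 97.]
[  4 164  10  15  50] [ 0.25  -0.635  0.007] zmax 0.01 med bgr [26. 45. 75.]
[354 209  13  28 229] [0.629 0.107 0.013] zmax 0.019 med bgr [133.  72.  34.]
[465 212  24  27 443] [0.721 0.334 0.042] zmax 0.072 med bgr [14. 37. 66.]
[ 61 222   7  16  36] [ 0.451 -0.513  0.007] zmax 0.009 med bgr [28. 49. 82.]
[399 234  32  37 859] [0.743 0.18  0.054] zmax 0.075 med bgr [138. 149. 166.]
[ 25 240  10  12  36] [ 0.465 -0.586  0.007] zmax 0.009 med bgr [26.  44.  73.5]
[165 248  12   9  28] [ 0.575 -0.296  0.007] zmax 0.009 med bgr [ 74. 116. 157.]
[172 262  11   9  27] [ 0.607 -0.288  0.007] zmax 0.009 med bgr [ 71. 111. 151.]
[ 344  265   40   38 1017] [0.761 0.067 0.019] zmax 0.034 med bgr [105. 118. 125.]
[238 276  11   9  28] [ 0.68  -0.164  0.007] zmax 0.009 med bgr [ 74.  115.5 156.5]
[   0  297   47  103 2820] [ 0.712 -0.597  0.023] zmax 0.045 med bgr [ 82. 120. 153.]
table -6.052482840052149e-05
```

View pics/crop1.png

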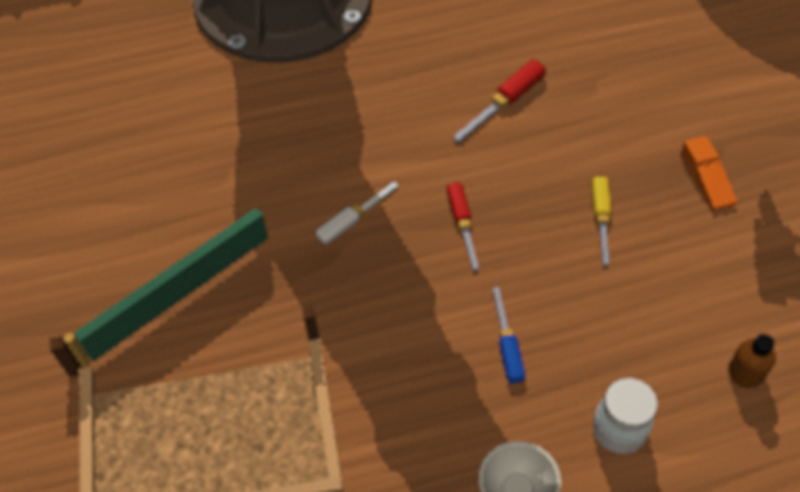

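The crop confirms it: small red graver at crop (460,210), larger red one at (500,100), white one at (355,213). There's no brown graver. The gate is open, hinged at the left post. Next I'll compute poses.

```bash
cat >> h.py <<'E'
def handle(im,d,m,name,roi=None,ztop=0.015):
    k=hmask(im,name).astype(np.uint8)
    if roi: kk=np.zeros_like(k); kk[roi[1]:roi[3],roi[0]:roi[2]]=k[roi[1]:roi[3],roi[0]:roi[2]]; k=kk
    n,l,st,c=cv2.connectedComponentsWithStats(k); i=1+np.argmax(st[1:,4])
    P=cloud(d,m)[(l==i)&(d>0)]; P=P[P[:,2]>P[:,2].max()-0.009] if 0 else P
    v,u=np.nonzero(l==i); g=np.array([ray(m,a,b,ztop) for a,b in zip(u,v)])[:,:2].astype(np.float32)
    r=cv2.minAreaRect(g); e=np.linalg.eigh(np.cov(g.T))[1][:,1]
    return r,g.mean(0),np.degrees(np.arctan2(e[1],e[0])),P.mean(0),st[i]
E
python3 - <<'E'
from h import *
from scipy.spatial.transform import Rotation as R
z=np.load('scene0.npz'); im,d=z['im'],z['d']; m={k:z[k] for k in('fx','fy','cx','cy','view')}
for n,roi in(('red',(325,130,345,190)),('blue',(345,180,375,245)),('yellow',(390,130,415,185)),('orange',(430,110,480,155))):
    r,c,a,pm,s=handle(im,d,m,n,roi,0.015); print(n,'rect',np.round(r[0],3),np.round(r[1],3),'mean',np.round(c,3),'ang',round(a,1),'cloud',np.round(pm,3),s)
P=cloud(d,m); Z=P[...,2]; h=cv2.cvtColor(im,cv2.COLOR_BGR2HSV)
g=hmask(im,'green',20)&(Z>0.05); q=P[g]; e=np.linalg.eigh(np.cov(q[:,:2].T))[1][:,1]; t=(q[:,:2]-q[:,:2].mean(0))@e
print('gate top',q.mean(0).round(3),e.round(3),t.min(),t.max(),len(q))
box=np.zeros_like(g); box[225:320,140:285]=1
w=box&(Z>0.036)&(Z<.055); q=P[w]; b=q[:,:2]; mu=b.mean(0); e=np.linalg.eigh(np.cov(b.T))[1][:,1]; t=(b-mu)@e
print('wall',mu.round(3),e.round(4),np.degrees(np.arctan2(e[1],e[0])),t.min(),t.max(),len(q), q[:,2].max())
for a in((255,198,272,216),(132,205,155,235)):
    s=P[a[1]:a[3],a[0]:a[2]].reshape(-1,3); s=s[s[:,2]>0.052]; print('post',len(s),s.mean(0).round(3) if len(s) else 0)
l=box&(Z>.0085)&(Z<.015); q=P[l]; print('lip pts',len(q)); np.save('lip.npy',q)
s=arm.observe(); print(R.from_rotvec(s['ee_rot']).as_matrix().round(3))
c=cv2.resize(im[145:325,120:290],None,fx=3.3,fy=3.3,interpolation=cv2.INTER_CUBIC); cv2.imwrite('pics/crop2.png',c)
E
```

```text
red rect [0.419 0.116] [0.032 0.066] mean [0.418 0.117] ang 171.6 cloud [0.414 0.118 0.01 ] [326 137  15  23 216]
blue rect [0.633 0.105] [0.017 0.052] mean [0.633 0.105] ang 170.4 cloud [0.633 0.106 0.014] [354 214  11  22 163]
yellow rect [0.461 0.279] [0.017 0.055] mean [0.46  0.279] ang 160.6 cloud [0.459 0.28  0.014] [399 136   8  19 130]
orange rect [0.467 0.416] [0.046 0.111] mean [0.467 0.414] ang 173.3 cloud [0.467 0.415 0.015] [442 116  28  38 590]
gate top [ 0.459 -0.218  0.066] [-0.722  0.691] -0.3631358223158131 0.11556818725603021 728
wall [ 0.71 -0.23] [0.1177 0.993 ] 83.2402767274183 -0.13752947197446005 0.12894260296125806 1075 0.05379807544089212
post 48 [ 0.575 -0.09   0.113]
post 162 [ 0.503 -0.325  0.066]
lip pts 986
[[-0.893  0.449 -0.001]
 [ 0.449  0.893 -0.001]
 [-0.    -0.001 -1.   ]]
```

View pics/crop2.png

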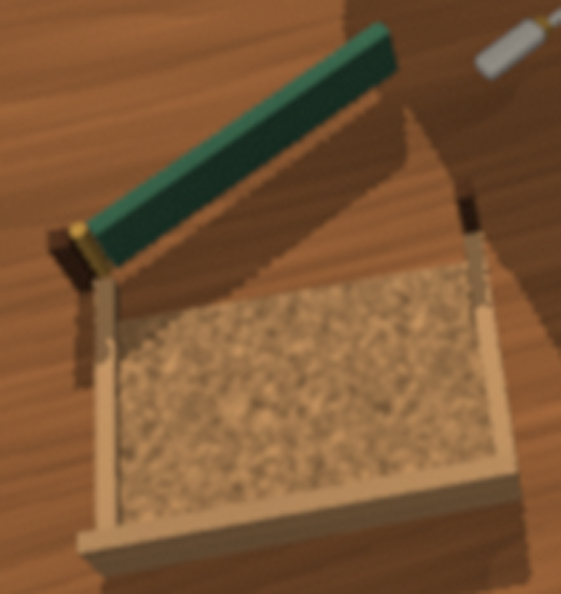

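Run:
```python
from h import *
z=np.load('scene0.npz'); m={k:z[k] for k in('fx','fy','cx','cy','view')}
f=lambda x,y,zz: ray(m,120+(x-.5)/3.3,145+(y-.5)/3.3,zz)[:2].round(4)
A=f(120,325,.004);B=f(472,262,.004);print('cork front',A,B,np.linalg.norm(B-A),np.degrees(np.arctan2(*(B-A)[::-1])))
A=f(80,537,.046);B=f(512,460,.046);print('wall top inner',A,B,np.linalg.norm(B-A),np.degrees(np.arctan2(*(B-A)[::-1])))
print('R lip inner',f(478,312,.012),f(495,455,.012),'outer',f(492,305,.012),f(515,460,.012))
print('L lip inner',f(116,340,.012),f(116,522,.012),'outer',f(97,345,.012),f(96,528,.012))
print('gate top edge',f(92,228,.061),f(385,25,.061),'post R',f(468,198,.06),'post L',f(60,240,.06))
q=np.load('lip.npy'); 
for s in(0,1):
  k=q[(q[:,1]>-.2)==s]; print(len(k),k.mean(0).round(3))
```

```text
cork front [ 0.5407 -0.3242] [ 0.5641 -0.0938] 0.23158523268982417 84.20078237090158
wall top inner [ 0.6933 -0.3533] [ 0.7222 -0.1039] 0.25106885509756083 83.39015339842821
R lip inner [ 0.6052 -0.0991] [ 0.7028 -0.1125] outer [ 0.603  -0.0892] [ 0.7096 -0.1015]
L lip inner [ 0.5552 -0.3262] [ 0.6762 -0.3407] outer [ 0.5551 -0.3383] [ 0.6763 -0.3527]
gate top edge [ 0.4995 -0.32  ] [ 0.3983 -0.1088] post R [ 0.5487 -0.0869] post L [ 0.5016 -0.3406]
598 [ 0.61  -0.322  0.012]
388 [ 0.652 -0.11   0.012]
```

Run:
```python
from h import *
z=np.load('scene0.npz'); m={k:z[k] for k in('fx','fy','cx','cy','view')}
f=lambda x,y,zz: ray(m,110+(x-.5)/2.051,50+(y-.5)/2.05,zz)[:2]
for n,t,h in(('red',(475,269),(.416,.1175)),('blue',(497,289),(.633,.105)),('yellow',(605,265),(.460,.279))):
    T=f(*t,.005); h=np.array(h); v=T-h; print(n,T.round(3),'len',np.linalg.norm(v).round(3),'axis deg',np.degrees(np.arctan2(v[1],v[0])).round(1),'org',(h+v/np.linalg.norm(v)*.0325).round(3))
w=f(725,205,.008);b=f(698,142,.026);v=w-b;print('wedge tip,butt',w.round(3),b.round(3),np.linalg.norm(v),np.degrees(np.arctan2(v[1],v[0])))
s=arm.observe();V=np.array(arm.camera_model('wrist')['view']);print('wristcam',(-V[:3,:3].T@V[:3,3]-s['position']).round(3),V[:3,:3].round(2))
```

```text
red [0.509 0.107] len 0.093 axis deg -6.3 org [0.448 0.114]
blue [0.541 0.122] len 0.093 axis deg 169.4 org [0.601 0.111]
yellow [0.548 0.25 ] len 0.092 axis deg -18.5 org [0.491 0.269]
wedge tip,butt [0.513 0.416] [0.429 0.417] 0.08450313140971041 -0.9264665968639494
wristcam [-0.074  0.036  0.092] [[ 0.45  0.89 -0.  ]
 [ 0.85 -0.43  0.3 ]
 [ 0.27 -0.14 -0.95]]
```

send_rows --motion "0 .0368 -.056 -.018 0 0 1.6;0 .0368 -.056 -.018 0 0 1.6;0 .0368 -.056 -.018 0 0 1.6;0 .0368 -.056 -.018 0 0 1.6;0 .0368 -.056 -.018 0 0 1.8" --force 25

```text
clock: 0.72
position: [0.4472, 0.3044, 0.2106]
ee_rot: [-0.503, -3.101, 0.0]
force: [0.8, 0.4, -0.1]
width: 1.0
gripper_force: 0.0
```

send_rows --motion "0 0 0 0 0 0 0;0 0 0 0 0 0 0"

```text
clock: 0.98
position: [0.4463, 0.3063, 0.211]
ee_rot: [-0.506, -3.1, -0.0]
force: [-0.9, 1.3, -0.2]
width: 0.999
gripper_force: 0.0
```

```bash
cat >> h.py <<'E'
def tool():
    from scipy.spatial.transform import Rotation as R
    s=arm.observe(); M=R.from_rotvec(s['ee_rot']).as_matrix()
    print('t',round(s['clock'],2),'tcp',s['position'].round(4),'yaw_y',round(np.degrees(np.arctan2(M[1,1],M[0,1])),1),'z',M[:,2].round(3),'w',round(s['width'],3),'gf',round(s['gripper_force'],1),'F',s['force'].round(1),'q7',s['joints'][6].round(2)); return s,M
E
python3 - <<'E'
from h import *
tool()
im,d,m=shot('wrist','w1.png')
print(handle(im,d,m,'yellow'))
P=cloud(d,m);
E
```

```text
t 0.97 tcp [0.4463 0.3063 0.211 ] yaw_y 71.5 z [-0.001  0.    -1.   ] w 0.999 gf 0.0 F [-0.9  1.3 -0.2] q7 0.57
(((0.4572623670101166, 0.2828894257545471), (0.01884838193655014, 0.061245255172252655), 71.06915283203125), array([0.45530075, 0.2838438 ], dtype=float32), np.float64(160.77689992590888), array([0.45580289, 0.28355314, 0.01327607]), array([ 286,  183,   21,   61, 1124], dtype=int32))
```

View pics/w1.png

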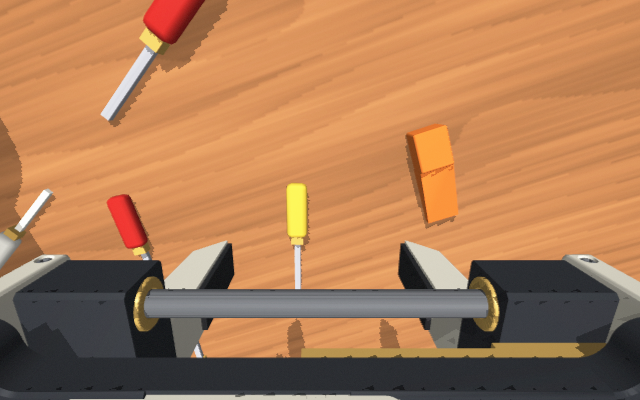

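The wrist view shows the yellow handle at (297,215), midway between the fingers, and the small red one at (127,222). Descending on yellow.

send_rows --motion "0 .0085 -.0137 -.03 0 0 0;0 .0082 -.0136 -.035 0 0 0;0 0 0 -.035 0 0 0;0 0 0 -.025 0 0 0;0 0 0 -.015 0 0 0"

```text
clock: 1.65
position: [0.4621, 0.2804, 0.0702]
ee_rot: [-0.501, -3.1, 0.0]
force: [0.3, 0.2, 0.1]
width: 0.995
gripper_force: 0.0
```

```bash
python3 -c "
from h import *
tool()"
```

```text
t 1.65 tcp [0.4621 0.2804 0.0702] yaw_y 71.7 z [-0.001  0.    -1.   ] w 0.995 gf 0.0 F [0.3 0.2 0.1] q7 0.65
```

send_rows --motion "1 0 0 0 0 0 0;1 0 0 0 0 0 0;1 0 0 0 0 0 0;1 0 0 0 0 0 0;1 0 0 0 0 0 0" --force 30

```text
clock: 2.28
position: [0.4633, 0.279, 0.0715]
ee_rot: [0.505, 3.1, 0.001]
force: [-0.5, -0.3, -0.5]
width: 0.505
gripper_force: 0.0
```

send_rows --motion "1 0 0 0 0 0 0;1 0 0 .02 0 0 0;1 0 0 .04 0 0 0;1 0 0 .03 0 0 0;1 0 0 0 0 0 0"

```text
clock: 2.9
position: [0.4643, 0.2796, 0.1634]
ee_rot: [0.504, 3.098, 0.005]
force: [0.3, 0.4, -0.7]
width: 0.009
gripper_force: 0.0
```

The fingers are slower than I assumed and closed after the lift. Opening and trying again.

send_rows --motion "0.3 0 0 .02 0 0 0;0.3 0 0 .03 0 0 0;0.3 0 0 0 0 0 0;0.3 0 0 0 0 0 0;0.3 0 0 0 0 0 0"

```text
clock: 3.52
position: [0.4626, 0.2785, 0.2099]
ee_rot: [-0.504, -3.099, 0.002]
force: [-0.4, 0.2, 1.2]
width: 0.499
gripper_force: 0.0
```

send_rows --motion "0.3 0 0 0 0 0 0;0.3 0 0 0 0 0 0;0.3 0 0 0 0 0 0;0.3 0 0 0 0 0 0"

```text
clock: 4.03
position: [0.4632, 0.2789, 0.2112]
ee_rot: [0.505, 3.101, 0.0]
force: [-0.1, -0.6, -0.6]
width: 0.7
gripper_force: 0.0
```

```bash
python3 -c "
from h import *
tool()
im,d,m=shot('wrist'); print(handle(im,d,m,'yellow'))"
```

```text
t 4.03 tcp [0.4632 0.2789 0.2112] yaw_y 71.5 z [ 0.  0. -1.] w 0.7 gf 0.0 F [-0.1 -0.6 -0.6] q7 0.64
(((0.4584677815437317, 0.2814030945301056), (0.018218014389276505, 0.06026366353034973), 71.53117370605469), array([0.4562666 , 0.28204456], dtype=float32), np.float64(161.37287295830853), array([0.45675049, 0.28187884, 0.01326339]), array([ 308,  158,   20,   63, 1167], dtype=int32))
```

send_rows --motion ".3 0 0 -.035 0 0 0;.3 0 0 -.04 0 0 0;.3 0 0 -.04 0 0 0;.3 0 0 -.017 0 0 0;.3 0 0 -.01 0 0 0"

```text
clock: 4.7
position: [0.4633, 0.2789, 0.0688]
ee_rot: [-0.505, -3.101, 0.0]
force: [0.3, -0.3, -0.8]
width: 0.701
gripper_force: 0.0
```

send_rows --motion "1 0 0 0 0 0 0;1 0 0 0 0 0 0;1 0 0 0 0 0 0;1 0 0 0 0 0 0;1 0 0 0 0 0 0"

```text
clock: 5.32
position: [0.4633, 0.279, 0.0695]
ee_rot: [0.505, 3.1, 0.001]
force: [-0.8, -0.3, 2.9]
width: 0.218
gripper_force: 30.0
```

send_rows --motion "1 0 0 0 0 0 0;1 0 0 0 0 0 0;1 0 0 0 0 0 0"

```text
clock: 5.7
position: [0.4633, 0.279, 0.0695]
ee_rot: [0.505, 3.1, 0.001]
force: [-1.0, -0.3, 5.5]
width: 0.215
gripper_force: 30.0
```

send_rows --motion "1 0 0 .03 0 0 0;1 0 0 .04 0 0 0;1 .01 -.03 .02 0 0 1;1 .018 -.05 0 0 0 1.5;1 .018 -.05 0 0 0 1.5"

```text
clock: 6.32
position: [0.5095, 0.1478, 0.1594]
ee_rot: [0.393, 3.116, 0.001]
force: [0.9, 0.0, -0.7]
width: 0.211
gripper_force: 30.0
```

send_rows --motion "1 .018 -.054 0 0 0 1.5;1 .018 -.054 0 0 0 1.5;1 .018 -.054 0 0 0 1.5;1 .018 -.054 0 0 0 1.5;1 .015 -.04 0 0 0 1"

```text
clock: 6.95
position: [0.5962, -0.1102, 0.1589]
ee_rot: [-0.208, -3.134, 0.001]
force: [0.7, -0.1, 0.2]
width: 0.214
gripper_force: 30.0
```

```bash
python3 -c "
from h import *
tool()"
```

```text
t 6.95 tcp [ 0.5962 -0.1102  0.1589] yaw_y 82.4 z [-0.    -0.001 -1.   ] w 0.214 gf 30.0 F [ 0.7 -0.1  0.2] q7 1.56
```

send_rows --motion "1 .0063 -.02 0 0 0 1.1;1 .006 -.0208 -.01 0 0 0;1 0 0 -.03 0 0 0;1 0 0 -.03 0 0 0;1 0 0 0 0 0 0"

```text
clock: 7.58
position: [0.6065, -0.1473, 0.0864]
ee_rot: [-0.174, -3.131, -0.001]
force: [-0.6, -0.2, 1.1]
width: 0.213
gripper_force: 30.0
```

```bash
python3 -c "
from h import *
tool()
shot('wrist','w2.png')"
```

```text
t 7.58 tcp [ 0.6065 -0.1473  0.0864] yaw_y 83.6 z [-0.006  0.001 -1.   ] w 0.213 gf 30.0 F [-0.6 -0.2  1.1] q7 1.64
```

View pics/w2.png

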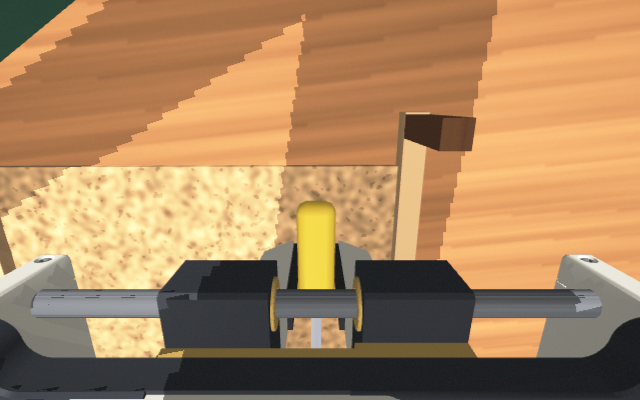

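The yellow handle at (316,245) hangs parallel to the lip, with cork below it and its butt clear of the cork edge. Lowering it.

send_rows --motion "1 .001 -.002 -.006 0 0 0;1 0 0 -.004 0 0 0;1 0 0 -.002 0 0 0;1 0 0 0 0 0 0"

```text
clock: 8.12
position: [0.6095, -0.1498, 0.0773]
ee_rot: [0.175, 3.137, 0.0]
force: [0.4, 0.2, -0.3]
width: 0.211
gripper_force: 30.0
```

```bash
python3 -c "
from h import *
tool()"
```

```text
t 8.12 tcp [ 0.6095 -0.1498  0.0773] yaw_y 83.6 z [ 0.  0. -1.] w 0.211 gf 30.0 F [ 0.4  0.2 -0.3] q7 1.65
```

send_rows --motion "1 0 0 -.002 0 0 0;1 0 0 -.0015 0 0 0;1 0 0 0 0 0 0"

```text
clock: 8.5
position: [0.6096, -0.1499, 0.0744]
ee_rot: [0.175, 3.136, 0.0]
force: [-2.5, 0.4, 7.4]
width: 0.216
gripper_force: 30.0
```

send_rows --motion ".55 0 0 0 0 0 0;.55 0 0 0 0 0 0;.55 0 0 0 0 0 0;.55 0 0 0 0 0 0;.55 0 0 0 0 0 0"

```text
clock: 9.12
position: [0.6095, -0.1499, 0.0736]
ee_rot: [-0.175, -3.137, -0.0]
force: [0.3, 0.2, -0.2]
width: 0.452
gripper_force: 0.0
```

send_rows --motion ".4 0 0 .03 0 0 0;.4 0 0 .04 0 0 0;.3 0 0 .04 0 0 0;.3 -.01 .01 .01 0 0 0;.3 -.02 .04 0 0 0 0"

```text
clock: 9.75
position: [0.5795, -0.1017, 0.1943]
ee_rot: [0.181, 3.134, -0.002]
force: [0.9, 1.2, -0.3]
width: 0.697
gripper_force: 0.0
```

```bash
python3 -c "
from h import *
tool()
im,d,m=shot('wrist'); print(handle(im,d,m,'yellow',None,.02)[:4])
im,d,m=shot('scene','s2.png')
for n,roi in(('yellow',(135,150,285,330)),('red',(325,130,345,190)),('blue',(345,180,375,245))):
  try: print(n,handle(im,d,m,n,roi,.019 if n=='yellow' else .015)[:4])
  except Exception as e: print(n,e)"
```

```text
t 9.75 tcp [ 0.5795 -0.1017  0.1943] yaw_y 83.4 z [ 0.002 -0.001 -1.   ] w 0.697 gf 0.0 F [ 0.9  1.2 -0.3] q7 1.56
(((0.5951433181762695, -0.13840126991271973), (0.019505344331264496, 0.054951298981904984), 83.98298645019531), array([ 0.594588, -0.138303], dtype=float32), np.float64(173.62198833989243), array([ 0.59588113, -0.1389661 ,  0.01669182]))
yellow (((0.6055224537849426, -0.14974260330200195), (0.017113616690039635, 0.05209505558013916), 84.65428161621094), array([ 0.60615706, -0.14978015], dtype=float32), np.float64(174.35241904889097), array([ 0.60623065, -0.14981271,  0.01913679]))
red (((0.4170437753200531, 0.11697278916835785), (0.02781202271580696, 0.06241185963153839), 80.591552734375), array([0.41786876, 0.11680873], dtype=float32), np.float64(172.59518111337445), array([0.41434734, 0.11816804, 0.0099022 ]))
blue (((0.6329789757728577, 0.10527647286653519), (0.016759512946009636, 0.05198773741722107), 80.3451156616211), array([0.6332501 , 0.10522358], dtype=float32), np.float64(170.44611753420116), array([0.63273658, 0.1054974 , 0.01389154]))
```

send_rows --motion ".3 -.0317 .0437 0 0 0 0;.3 -.0317 .0437 0 0 0 0;.3 -.0317 .0437 0 0 0 0;.3 -.0317 .0437 0 0 0 0;.3 -.0317 .0437 0 0 0 0"

```text
clock: 10.48
position: [0.4192, 0.1198, 0.1932]
ee_rot: [-0.175, -3.136, 0.0]
force: [1.0, 0.6, 0.2]
width: 0.7
gripper_force: 0.0
```

send_rows --motion ".3 0 0 0 0 0 0;.3 0 0 0 0 0 0"

```text
clock: 10.72
position: [0.4209, 0.1183, 0.1934]
ee_rot: [-0.174, -3.137, 0.001]
force: [1.6, 0.1, -0.3]
width: 0.701
gripper_force: 0.0
```

```bash
python3 -c "
from h import *
tool()
im,d,m=shot('wrist'); k=(200,60,440,300); print(handle(im,d,m,'red',k)[:5])"
```

```text
t 10.72 tcp [0.4209 0.1183 0.1934] yaw_y 83.6 z [-0. -0. -1.] w 0.701 gf 0.0 F [ 1.6  0.1 -0.3] q7 1.05
(((0.41335198283195496, 0.11824537813663483), (0.021391814574599266, 0.05604508891701698), 82.94734954833984), array([0.41190985, 0.11802486], dtype=float32), np.float64(174.59499755989978), array([0.4125542 , 0.11797498, 0.01251251]), array([ 304,  161,   25,   62, 1376], dtype=int32))
```

send_rows --motion ".3 -.002 0 -.03 0 0 0;.3 0 0 -.04 0 0 0;.3 0 0 -.03 0 0 0;.3 0 0 -.014 0 0 0;.3 0 0 -.0095 0 0 0"

```text
clock: 11.4
position: [0.4194, 0.1179, 0.0697]
ee_rot: [-0.177, -3.136, 0.001]
force: [0.2, -0.4, -0.1]
width: 0.702
gripper_force: 0.0
```

send_rows --motion "1 0 0 0 0 0 0;1 0 0 0 0 0 0;1 0 0 0 0 0 0;1 0 0 0 0 0 0;1 0 0 0 0 0 0"

```text
clock: 12.02
position: [0.4191, 0.1187, 0.0704]
ee_rot: [0.175, 3.136, 0.0]
force: [-0.5, 0.1, 3.4]
width: 0.213
gripper_force: 30.0
```

send_rows --motion "1 0 0 0 0 0 0;1 0 0 0 0 0 0;1 0 0 0 0 0 0"

```text
clock: 12.4
position: [0.4191, 0.1187, 0.0704]
ee_rot: [0.175, 3.136, 0.0]
force: [-0.6, -0.9, 5.6]
width: 0.216
gripper_force: 30.0
```

send_rows --motion "1 0 0 .03 0 0 0;1 0 0 .04 0 0 0;1 .015 -.025 .02 0 0 0;1 .025 -.045 0 0 0 0;1 .025 -.045 0 0 0 0"

```text
clock: 13.02
position: [0.4847, 0.0026, 0.1606]
ee_rot: [0.173, 3.136, 0.001]
force: [0.4, 0.6, -0.6]
width: 0.212
gripper_force: 30.0
```

send_rows --motion "1 .025 -.045 0 0 0 0;1 .025 -.045 0 0 0 0;1 .025 -.045 0 0 0 0;1 .022 -.042 0 0 0 0;1 .02 -.042 0 0 0 0"

```text
clock: 13.65
position: [0.6014, -0.2168, 0.1598]
ee_rot: [-0.175, -3.136, -0.0]
force: [0.5, 0.4, -0.3]
width: 0.21
gripper_force: 30.0
```

```bash
python3 -c "
from h import *
tool()"
```

```text
t 13.65 tcp [ 0.6014 -0.2168  0.1598] yaw_y 83.6 z [-0.  0. -1.] w 0.21 gf 30.0 F [ 0.5  0.4 -0.3] q7 1.74
```

send_rows --motion "1 0 0 -.03 0 0 0;1 0 0 -.035 0 0 0;1 0 0 -.012 0 0 0;1 0 0 -.005 0 0 0;1 0 0 -.002 0 0 0"

```text
clock: 14.28
position: [0.6015, -0.2154, 0.0769]
ee_rot: [0.175, 3.136, -0.0]
force: [0.6, -0.9, -0.1]
width: 0.215
gripper_force: 30.0
```

send_rows --motion "1 0 0 -.001 0 0 0;1 0 0 -.001 0 0 0;1 0 0 0 0 0 0"

```text
clock: 14.65
position: [0.6015, -0.2155, 0.0754]
ee_rot: [0.175, 3.135, -0.0]
force: [-1.5, 0.2, 5.1]
width: 0.216
gripper_force: 30.0
```

send_rows --motion ".55 0 0 0 0 0 0;.55 0 0 0 0 0 0;.55 0 0 0 0 0 0;.55 0 0 0 0 0 0;.55 0 0 0 0 0 0"

```text
clock: 15.28
position: [0.601, -0.2154, 0.0741]
ee_rot: [-0.175, -3.137, -0.0]
force: [0.1, 0.3, 0.5]
width: 0.444
gripper_force: 0.0
```

send_rows --motion ".4 0 0 .03 0 0 0;.4 0 0 .04 0 0 0;.3 .002 .02 .04 0 0 0;.3 .004 .045 .01 0 0 -1;.3 .004 .05 0 0 0 -1"

```text
clock: 15.9
position: [0.6116, -0.1001, 0.1957]
ee_rot: [0.233, 3.13, -0.0]
force: [0.9, 0.4, -0.6]
width: 0.699
gripper_force: 0.0
```

send_rows --motion ".3 .004 .053 0 0 0 -1;.3 .004 .053 0 0 0 -1;.3 .004 .053 0 0 0 0;.3 .004 .046 0 0 0 0;.3 0 0 0 0 0 0"

```text
clock: 16.52
position: [0.6265, 0.1105, 0.194]
ee_rot: [-0.273, -3.129, -0.005]
force: [-0.1, -0.4, -0.9]
width: 0.699
gripper_force: 0.0
```

send_rows --motion ".3 0 0 0 0 0 0"

```text
clock: 16.65
position: [0.6269, 0.104, 0.194]
ee_rot: [-0.285, -3.129, 0.001]
force: [0.5, -0.3, 0.5]
width: 0.703
gripper_force: 0.0
```

```bash
python3 -c "
from h import *
tool()
im,d,m=shot('wrist','w3.png'); print(handle(im,d,m,'blue')[:5])
im,d,m=shot('scene')
for n,roi in(('yellow',(135,150,285,330)),('red',(135,150,285,330)),('blue',(345,180,375,245))):
  try: print(n,handle(im,d,m,n,roi,.019 if n!='blue' else .015)[:4])
  except Exception as e: print(n,e)"
```

```text
t 16.65 tcp [0.6269 0.104  0.194 ] yaw_y 79.6 z [-0.    -0.001 -1.   ] w 0.703 gf 0.0 F [ 0.5 -0.3  0.5] q7 1.16
(((0.6267166137695312, 0.10658720135688782), (0.018723610788583755, 0.05240962654352188), 80.38455963134766), array([0.6261896 , 0.10670727], dtype=float32), np.float64(171.5215239824356), array([0.62655398, 0.10664356, 0.01362001]), array([ 310,  171,   22,   57, 1172], dtype=int32))
yellow (((0.6047918200492859, -0.1497371792793274), (0.017495963722467422, 0.052776578813791275), 84.17436981201172), array([ 0.6054305 , -0.14968498], dtype=float32), np.float64(174.12335961315225), array([ 0.60558684, -0.14964275,  0.01921227]))
red (((0.5988783240318298, -0.2148066908121109), (0.020863503217697144, 0.05705492943525314), 79.9511489868164), array([ 0.5994727 , -0.21509737], dtype=float32), np.float64(173.35479629302847), array([ 0.59853677, -0.2153047 ,  0.01717475]))
blue (((0.6329789757728577, 0.10527647286653519), (0.016759512946009636, 0.05198773741722107), 80.3451156616211), array([0.6332501 , 0.10522358], dtype=float32), np.float64(170.44611753420116), array([0.63281215, 0.10545504, 0.01405644]))
```

send_rows --motion ".3 -.003 .003 -.03 0 0 1;.3 0 0 -.04 0 0 0;.3 0 0 -.03 0 0 0;.3 0 0 -.014 0 0 0;.3 0 0 -.0095 0 0 0"

```text
clock: 17.38
position: [0.6243, 0.1067, 0.0705]
ee_rot: [0.259, 3.131, -0.0]
force: [0.2, -0.1, 0.4]
width: 0.701
gripper_force: 0.0
```

send_rows --motion "1 0 0 0 0 0 0;1 0 0 0 0 0 0;1 0 0 0 0 0 0;1 0 0 0 0 0 0;1 0 0 0 0 0 0"

```text
clock: 18.0
position: [0.6241, 0.1077, 0.071]
ee_rot: [0.257, 3.131, 0.0]
force: [0.0, -0.5, 2.4]
width: 0.215
gripper_force: 30.0
```

send_rows --motion "1 0 0 0 0 0 0;1 0 0 0 0 0 0;1 0 0 0 0 0 0"

```text
clock: 18.38
position: [0.6241, 0.1077, 0.0709]
ee_rot: [0.257, 3.131, 0.0]
force: [-0.8, 1.4, 4.2]
width: 0.212
gripper_force: 30.0
```

send_rows --motion "1 0 0 .03 0 0 0;1 0 0 .04 0 0 0;1 0 -.02 .025 0 0 -8;1 -.002 -.025 0 0 0 -10.4;1 -.002 -.025 0 0 0 -10.4"

```text
clock: 19.0
position: [0.6199, 0.0369, 0.1659]
ee_rot: [1.036, 2.965, 0.0]
force: [0.5, -0.4, -0.7]
width: 0.214
gripper_force: 30.0
```

send_rows --motion "1 -.002 -.025 0 0 0 -10.4;1 -.002 -.025 0 0 0 -10.4;1 -.002 -.025 0 0 0 -10.4;1 -.002 -.025 0 0 0 -10.4;1 -.002 -.025 0 0 0 -10.4"

```text
clock: 19.62
position: [0.6096, -0.0882, 0.1654]
ee_rot: [-2.232, -2.211, 0.001]
force: [0.7, -0.2, -1.1]
width: 0.212
gripper_force: 30.0
```

send_rows --motion "1 -.002 -.025 0 0 0 -10.4;1 -.002 -.025 0 0 0 -10.4;1 -.002 -.025 0 0 0 -10.4;1 -.002 -.025 0 0 0 -10.4;1 -.002 -.025 0 0 0 -10.4"

```text
clock: 20.25
position: [0.5997, -0.213, 0.1654]
ee_rot: [-2.975, -1.009, 0.001]
force: [-0.1, -0.3, -1.3]
width: 0.213
gripper_force: 30.0
```

```bash
python3 -c "
from h import *
tool()"
```

```text
t 20.25 tcp [ 0.5997 -0.213   0.1654] yaw_y -52.5 z [-0.  0. -1.] w 0.213 gf 30.0 F [-0.1 -0.3 -1.3] q7 -0.24
```

send_rows --motion "1 -.0015 -.016 0 0 0 -10.4;1 -.0015 -.016 0 0 0 -10.4;1 -.0015 -.016 0 0 0 -10.4;1 -.0015 -.016 0 0 0 -10.4;1 0 -.003 -.02 0 0 -2.4"

```text
clock: 20.88
position: [0.5942, -0.281, 0.1459]
ee_rot: [3.135, -0.173, 0.003]
force: [-0.2, -1.2, -0.4]
width: 0.213
gripper_force: 30.0
```

send_rows --motion "1 0 0 -.03 0 0 0;1 0 0 -.02 0 0 0;1 0 0 -.01 0 0 0;1 0 0 0 0 0 0"

```text
clock: 21.38
position: [0.5938, -0.2791, 0.085]
ee_rot: [-3.137, 0.169, 0.002]
force: [-1.1, -1.1, -0.0]
width: 0.216
gripper_force: 30.0
```

```bash
python3 -c "
from h import *
tool()
im,d,m=shot('scene','s3.png'); cv2.imwrite('pics/s3c.png',cv2.resize(im[140:330,110:310],None,fx=3,fy=3))"
```

```text
t 21.38 tcp [ 0.5938 -0.2791  0.085 ] yaw_y -96.2 z [-0.001  0.    -1.   ] w 0.216 gf 30.0 F [-1.1 -1.1 -0. ] q7 -0.71
```

View pics/s3c.png

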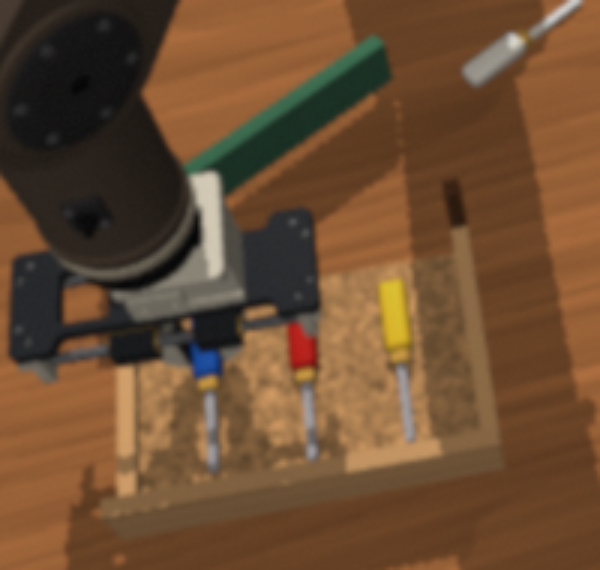

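Yellow, red and blue all have their tips towards the back wall, at crop (408,435), (312,455) and (212,465). Blue is just above the cork, so I'll lower and release it.

send_rows --motion "1 0 0 -.005 0 0 0;1 0 0 -.003 0 0 0;1 0 0 -.0015 0 0 0;1 0 0 0 0 0 0"

```text
clock: 21.92
position: [0.594, -0.2794, 0.0762]
ee_rot: [3.137, -0.17, -0.0]
force: [-0.4, -0.5, -0.0]
width: 0.216
gripper_force: 30.0
```

send_rows --motion "1 0 0 -.001 0 0 0;1 0 0 0 0 0 0"

```text
clock: 22.18
position: [0.5941, -0.2795, 0.0758]
ee_rot: [-3.137, 0.17, -0.001]
force: [-0.9, 1.2, 5.7]
width: 0.214
gripper_force: 30.0
```

send_rows --motion ".55 0 0 0 0 0 0;.55 0 0 0 0 0 0;.55 0 0 0 0 0 0;.55 0 0 0 0 0 0;.55 0 0 0 0 0 0"

```text
clock: 22.8
position: [0.594, -0.2794, 0.0751]
ee_rot: [3.137, -0.17, -0.0]
force: [-0.7, -1.1, 0.7]
width: 0.45
gripper_force: 0.0
```

send_rows --motion ".55 0 0 .03 0 0 0;.6 0 0 .04 0 0 0;1 -.02 .01 .02 0 0 0;1 -.04 .02 0 0 0 0;1 -.04 .02 0 0 0 0"

```text
clock: 23.42
position: [0.4929, -0.229, 0.1654]
ee_rot: [3.137, -0.17, 0.001]
force: [0.3, 0.5, -0.6]
width: 0.123
gripper_force: 0.0
```

send_rows --motion "1 -.04 .022 0 0 0 0;1 -.04 .022 0 0 0 0;1 -.034 .02 0 0 0 0;1 0 0 0 0 0 0;1 0 0 0 0 0 0"

```text
clock: 24.05
position: [0.3809, -0.1657, 0.1656]
ee_rot: [3.137, -0.169, 0.002]
force: [0.2, -0.4, -0.3]
width: 0.008
gripper_force: 0.0
```

```bash
python3 -c "
from h import *
tool()
im,d,m=shot('scene','s4.png'); cv2.imwrite('pics/s4c.png',cv2.resize(im[90:330,110:310],None,fx=2.5,fy=2.5))
for n in('yellow','red','blue'):
  print(n,handle(im,d,m,n,(140,220,285,330),.019)[:4])
im,d,m=shot('wrist')
P=cloud(d,m); g=hmask(im,'green',15)&(d>0); q=P[g]; t=q[q[:,2]>.056]; print(len(q),len(t),q[:,2].max())
e=np.linalg.eigh(np.cov(t[:,:2].T))[1][:,1]; e*=np.sign(e[1]); print('gate dir deg',np.degrees(np.arctan2(e[1],e[0])),t.mean(0), 'ends',t[t[:,1].argmin()],t[t[:,1].argmax()])"
```

```text
t 24.05 tcp [ 0.3809 -0.1657  0.1656] yaw_y -96.2 z [ 0.002 -0.    -1.   ] w 0.008 gf 0.0 F [ 0.2 -0.4 -0.3] q7 -0.8
yellow (((0.605606198310852, -0.14962071180343628), (0.017399167641997337, 0.051287900656461716), 83.57962036132812), array([ 0.60640335, -0.14976935], dtype=float32), np.float64(173.72635603572456), array([ 0.60641974, -0.14977043,  0.01902229]))
red (((0.5990141034126282, -0.2149549424648285), (0.02315274253487587, 0.05719815194606781), 83.93780517578125), array([ 0.5997431 , -0.21490043], dtype=float32), np.float64(174.8070708316973), array([ 0.59855344, -0.21514316,  0.01673154]))
blue (((0.5906261205673218, -0.27855953574180603), (0.016691511496901512, 0.05069196596741676), 81.86520385742188), array([ 0.5907492 , -0.27812022], dtype=float32), np.float64(174.05435985730247), array([ 0.59082931, -0.27817667,  0.01916715]))
11385 9450 0.06381061956075629
gate dir deg 115.43497030723115 [ 0.45233799 -0.22538814  0.0608574 ] ends [ 0.49231248 -0.32447157  0.05956315] [ 0.40181338 -0.1086963   0.06049198]
```

View pics/s4c.png

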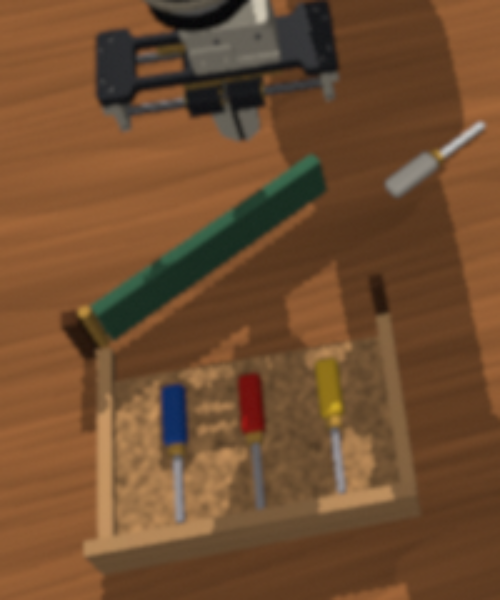

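All three lie well on the cork at crop (174,415), (250,405) and (328,390). The gate is open about 32°. Now I'll push it shut with closed fingers.

send_rows --motion "1 0 0 -.03 0 0 0;1 0 0 -.03 0 0 0;1 0 0 -.006 0 0 0;1 .016 .005 0 0 0 0;1 .016 .005 0 0 0 0"

```text
clock: 24.78
position: [0.4141, -0.1553, 0.1]
ee_rot: [3.137, -0.169, 0.003]
force: [-0.4, 0.2, 0.4]
width: 0.007
gripper_force: 0.2
```

send_rows --motion "1 .016 .005 0 0 0 0;1 .016 .005 0 0 0 0;1 .016 .005 0 0 0 0;1 .016 .005 0 0 0 0;1 .012 .004 0 0 0 0"

```text
clock: 25.4
position: [0.4891, -0.131, 0.0991]
ee_rot: [3.137, -0.169, 0.0]
force: [-0.9, -1.1, 0.4]
width: 0.005
gripper_force: 0.2
```

```bash
cat >> h.py <<'E'
def gate():
    im,d,m=shot('scene'); P=cloud(d,m); g=hmask(im,'green',15)&(d>0)&(P[...,2]>.055)&(P[...,2]<.075)
    g[:,320:]=0; g[:150]=0; t=P[g]; e=np.linalg.eigh(np.cov(t[:,:2].T))[1][:,1]; e*=np.sign(e[1])
    print('gate deg',np.degrees(np.arctan2(e[1],e[0])).round(1),t.mean(0).round(4),len(t))
    return im,d,m
E
python3 -c "
from h import *
tool();gate()"
```

```text
t 25.4 tcp [ 0.4891 -0.131   0.0991] yaw_y -96.2 z [ 0. -0. -1.] w 0.005 gf 0.2 F [-0.9 -1.1  0.4] q7 -0.8
gate deg 88.1 [ 0.5084 -0.2056  0.0605] 601
```

Nearly shut at about 4.6°. Continuing gently.

send_rows --motion "1 .008 .002 0 0 0 0;1 .006 .001 0 0 0 0;1 .004 0 0 0 0 0;1 .002 0 0 0 0 0;1 0 0 0 0 0 0"

```text
clock: 26.08
position: [0.5072, -0.1285, 0.099]
ee_rot: [-3.137, 0.171, 0.002]
force: [-3.5, -0.9, 0.3]
width: 0.005
gripper_force: 1.5
```

```bash
python3 -c "
from h import *
tool();gate()"
```

```text
t 26.07 tcp [ 0.5072 -0.1285  0.099 ] yaw_y -96.2 z [-0.001  0.    -1.   ] w 0.005 gf 1.5 F [-3.5 -0.9  0.3] q7 -0.83
gate deg 83.7 [ 0.5182 -0.2054  0.0607] 611
```

The gate is on its stop, at the bay's angle with a 3.5 N reaction. Now the wedge: back off, rise and move over it.

send_rows --motion "1 -.03 0 .02 0 0 0;.5 -.02 .02 .04 0 0 0;.3 -.002 .05 .035 0 0 1;.3 0 .055 0 0 0 1;.3 0 .055 0 0 0 1"

```text
clock: 26.75
position: [0.4565, 0.0535, 0.195]
ee_rot: [-3.139, 0.087, -0.004]
force: [1.8, 0.3, -0.0]
width: 0.39
gripper_force: 0.0
```

send_rows --motion ".3 0 .055 0 0 0 1;.3 0 .055 0 0 0 1;.3 0 .055 0 0 0 1;.3 0 .055 0 0 0 0;.3 0 .055 0 0 0 0"

```text
clock: 27.38
position: [0.456, 0.3289, 0.1945]
ee_rot: [-3.14, 0.005, -0.002]
force: [0.9, -0.4, 0.4]
width: 0.701
gripper_force: 0.0
```

send_rows --motion ".3 -.005 .05 0 0 0 0;.3 0 .035 0 0 0 0;.3 0 0 0 0 0 0;.3 0 0 0 0 0 0"

```text
clock: 27.88
position: [0.4512, 0.4109, 0.1942]
ee_rot: [3.141, -0.006, 0.001]
force: [-0.4, 0.1, -0.2]
width: 0.698
gripper_force: 0.0
```

```bash
python3 -c "
from h import *
tool()
im,d,m=shot('wrist','w5.png'); print(handle(im,d,m,'orange',None,.02))
P=cloud(d,m); k=hmask(im,'orange')&(d>0); q=P[k]; b=q[q[:,2]>.0235]; print(len(b),b.mean(0), cv2.minAreaRect(b[:,:2].astype(np.float32)))
gate()"
```

```text
t 27.88 tcp [0.4512 0.4109 0.1942] yaw_y -90.2 z [ 0. -0. -1.] w 0.698 gf 0.0 F [-0.4  0.1 -0.2] q7 -1.8
(((0.44007164239883423, 0.4167591333389282), (0.029984701424837112, 0.041132014244794846), 88.39879608154297), array([0.4514001 , 0.41633257], dtype=float32), np.float64(74.88945575303148), array([0.45222993, 0.41628895, 0.02266356]), array([291, 190,  34,  45, 302], dtype=int32))
122 [0.44651193 0.41634823 0.02471181] ((0.43870437145233154, 0.41678598523139954), (0.02945556864142418, 0.03234999626874924), 88.56859588623047)
gate deg 85.3 [ 0.5141 -0.206   0.0605] 608
```

View pics/w5.png

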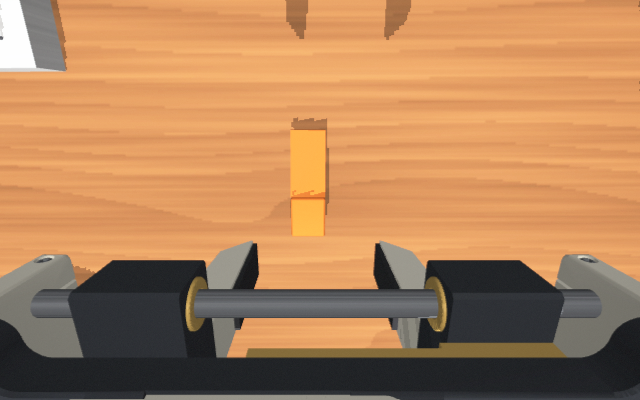

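```bash
python3 -c "
from h import *
m=arm.camera_model('wrist')
for p,z in(((292,236),.026),((324,236),.026),((291,198),.026),((325,198),.026),((291,130),.008),((326,130),.008)): print(p,ray(m,*p,z).round(4))"
```

```text
(292, 236) [0.4198 0.4309 0.026 ]
(324, 236) [0.4197 0.4024 0.026 ]
(291, 198) [0.4551 0.4308 0.026 ]
(325, 198) [0.455  0.4017 0.026 ]
(291, 130) [0.5107 0.4306 0.008 ]
(326, 130) [0.5105 0.4005 0.008 ]
```

send_rows --motion ".3 -.0137 .005 -.03 0 0 0;.3 0 0 -.04 0 0 0;.3 0 0 -.03 0 0 0;.3 0 0 -.014 0 0 0;.3 0 0 -.0085 0 0 0"

```text
clock: 28.6
position: [0.4378, 0.4161, 0.0717]
ee_rot: [-3.142, 0.007, -0.001]
force: [-0.6, 0.5, 0.8]
width: 0.7
gripper_force: 0.0
```

send_rows --motion "1 0 0 0 0 0 0;1 0 0 0 0 0 0;1 0 0 0 0 0 0;1 0 0 0 0 0 0;1 0 0 0 0 0 0" --force 50

```text
clock: 29.22
position: [0.4374, 0.4168, 0.0721]
ee_rot: [-3.141, 0.005, -0.0]
force: [0.6, 0.6, 3.8]
width: 0.32
gripper_force: 49.9
```

send_rows --motion "1 0 0 0 0 0 0;1 0 0 0 0 0 0"

```text
clock: 29.48
position: [0.4374, 0.4168, 0.0721]
ee_rot: [-3.141, 0.005, -0.0]
force: [-0.6, 0.4, 6.5]
width: 0.324
gripper_force: 49.9
```

send_rows --motion "1 0 0 .03 0 0 0;1 0 -.01 .04 0 0 0;1 -.001 -.04 .015 0 0 0;1 -.001 -.052 0 0 0 0;1 -.001 -.052 0 0 0 0"

```text
clock: 30.1
position: [0.434, 0.2612, 0.1568]
ee_rot: [-3.141, 0.004, -0.001]
force: [1.7, -0.6, -1.3]
width: 0.325
gripper_force: 49.9
```

send_rows --motion "1 -.002 -.052 0 0 0 0;1 -.002 -.052 0 0 0 0;1 -.002 -.052 0 0 0 -1;1 -.002 -.052 0 0 0 -1;1 -.002 -.052 0 0 0 -1"

```text
clock: 30.72
position: [0.424, 0.0011, 0.1568]
ee_rot: [-3.14, 0.088, -0.001]
force: [0.2, -0.5, -0.8]
width: 0.323
gripper_force: 50.0
```

send_rows --motion "1 -.002 -.052 0 0 0 -1;1 -.002 -.052 0 0 0 -1;1 -.001 -.04 0 0 0 -1;1 0 0 0 0 0 0;1 0 0 0 0 0 0"

```text
clock: 31.35
position: [0.419, -0.141, 0.1565]
ee_rot: [-3.136, 0.17, 0.001]
force: [0.1, 0.5, -0.8]
width: 0.323
gripper_force: 49.9
```

```bash
python3 -c "
from h import *
tool();gate()"
```

```text
t 31.35 tcp [ 0.419  -0.141   0.1565] yaw_y -96.2 z [-0.001  0.001 -1.   ] w 0.323 gf 49.9 F [ 0.1  0.5 -0.8] q7 -0.84
gate deg 85.3 [ 0.5144 -0.2073  0.0605] 587
```

send_rows --motion "1 -.001 -.027 0 0 0 -.3;1 -.001 -.027 -.03 0 0 0;1 0 0 -.03 0 0 0;1 0 0 -.015 0 0 0;1 0 0 -.006 0 0 0"

```text
clock: 32.02
position: [0.4172, -0.194, 0.0749]
ee_rot: [-3.136, 0.175, 0.003]
force: [-0.3, -0.8, 0.3]
width: 0.323
gripper_force: 49.9
```

send_rows --motion "1 0 0 -.002 0 0 0;1 0 0 -.001 0 0 0;1 0 0 0 0 0 0"

```text
clock: 32.4
position: [0.4176, -0.1953, 0.0731]
ee_rot: [3.137, -0.177, 0.001]
force: [0.5, 0.8, -0.8]
width: 0.326
gripper_force: 49.9
```

```bash
python3 -c "
from h import *
tool()
im,d,m=shot('side','side2.png'); cv2.imwrite('pics/side2c.png',cv2.resize(im[180:330,270:510],None,fx=3.3,fy=3.3))"
```

```text
t 32.4 tcp [ 0.4176 -0.1953  0.0731] yaw_y -96.5 z [ 0.001 -0.    -1.   ] w 0.326 gf 49.9 F [ 0.5  0.8 -0.8] q7 -0.57
```

View pics/side2c.png

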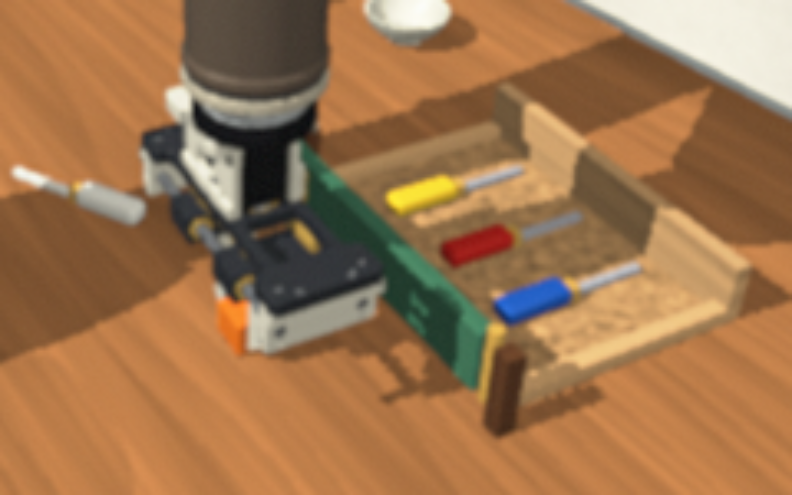

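The side view shows the wedge held in front of the gate near its middle, at crop (235,325). The gravers are in line. Lowering it to the bench and pushing along the bay's x.

send_rows --motion "1 0 0 -.001 0 0 0;1 .0075 -.0008 -.0003 0 0 0;1 .0075 -.0008 0 0 0 0;1 .0075 -.0009 0 0 0 0;1 .005 -.0006 0 0 0 0"

```text
clock: 33.08
position: [0.4426, -0.1986, 0.0717]
ee_rot: [-3.135, 0.181, 0.004]
force: [-11.1, 1.1, 18.9]
width: 0.324
gripper_force: 50.0
```

send_rows --motion "1 .004 -.0005 0 0 0 0;1 .003 -.0003 0 0 0 0;1 0 0 0 0 0 0"

```text
clock: 33.45
position: [0.4497, -0.1994, 0.0717]
ee_rot: [-3.135, 0.18, 0.004]
force: [-9.3, 1.9, 17.3]
width: 0.323
gripper_force: 50.0
```

```bash
python3 -c "
from h import *
tool();gate()"
```

```text
t 33.45 tcp [ 0.4497 -0.1994  0.0717] yaw_y -96.6 z [-0.002  0.001 -1.   ] w 0.323 gf 50.0 F [-9.3  1.9 17.3] q7 -0.61
gate deg 85.4 [ 0.5144 -0.206   0.0604] 570
```

send_rows --motion "1 .003 -.0003 .0004 0 0 0;1 .003 -.0003 0 0 0 0;1 .003 -.0003 0 0 0 0;1 .002 -.0003 0 0 0 0;1 0 0 0 0 0 0"

```text
clock: 34.12
position: [0.4586, -0.2001, 0.0717]
ee_rot: [-3.133, 0.181, 0.01]
force: [-18.2, 3.8, 24.3]
width: 0.321
gripper_force: 50.0
```

```bash
python3 -c "
from h import *
tool();gate()"
```

```text
t 34.12 tcp [ 0.4586 -0.2001  0.0717] yaw_y -96.6 z [-0.006  0.003 -1.   ] w 0.321 gf 50.0 F [-18.2   3.8  24.3] q7 -0.63
gate deg 83.6 [ 0.5183 -0.2057  0.0605] 575
```

send_rows --motion "1 .003 -.0003 .0005 0 0 0;1 .003 -.0003 0 0 0 0;1 .003 -.0003 0 0 0 0;1 .002 -.0002 0 0 0 0;1 0 0 0 0 0 0"

```text
clock: 34.8
position: [0.4677, -0.201, 0.0717]
ee_rot: [-3.133, 0.182, 0.015]
force: [-22.9, 3.2, 24.4]
width: 0.321
gripper_force: 50.0
```

```bash
python3 -c "
from h import *
tool();gate()"
```

```text
t 34.8 tcp [ 0.4677 -0.201   0.0717] yaw_y -96.6 z [-0.009  0.004 -1.   ] w 0.321 gf 50.0 F [-22.9   3.2  24.4] q7 -0.64
gate deg 83.5 [ 0.5184 -0.2072  0.0615] 619
```

send_rows --motion "1 .003 -.0003 .0003 0 0 0;1 .003 -.0003 0 0 0 0;1 .002 -.0003 0 0 0 0;1 0 0 0 0 0 0"

```text
clock: 35.35
position: [0.4749, -0.2017, 0.0717]
ee_rot: [-3.132, 0.182, 0.018]
force: [-26.2, 3.7, 22.6]
width: 0.323
gripper_force: 50.0
```

```bash
python3 -c "
from h import *
tool();gate()"
```

```text
t 35.35 tcp [ 0.4749 -0.2017  0.0717] yaw_y -96.7 z [-0.011  0.005 -1.   ] w 0.323 gf 50.0 F [-26.2   3.7  22.6] q7 -0.65
gate deg 83.4 [ 0.5188 -0.2073  0.0625] 651
```

Gate lift is now about 2 mm. Releasing and checking.

send_rows --motion "1 -.0005 0 0.0005 0 0 0;.5 0 0 0 0 0 0;.5 0 0 0 0 0 0;.5 0 0 0 0 0 0;.5 0 0 0 0 0 0"

```text
clock: 36.02
position: [0.4817, -0.2025, 0.0732]
ee_rot: [3.136, -0.177, 0.001]
force: [0.3, 0.0, 0.4]
width: 0.499
gripper_force: 0.0
```

send_rows --motion ".5 0 0 0 0 0 0;.5 -.01 .001 0.01 0 0 0;.5 -.01 0 .03 0 0 0;.5 -.02 0 .04 0 0 0;.5 -.03 0 .05 0 0 0"

```text
clock: 36.65
position: [0.41, -0.2015, 0.2041]
ee_rot: [-3.136, 0.178, 0.002]
force: [1.3, 0.2, 1.8]
width: 0.503
gripper_force: 0.0
```

send_rows --motion ".5 -.01 .05 .03 0 0 0;.5 -.01 .055 .02 0 0 0;.5 -.01 .055 0 0 0 0;.5 0 .055 0 0 0 0;.5 0 .04 0 0 0 0"

```text
clock: 37.28
position: [0.3874, 0.0276, 0.2446]
ee_rot: [3.137, -0.175, 0.002]
force: [0.7, 0.0, -0.1]
width: 0.503
gripper_force: 0.0
```

```bash
python3 -c "
from h import *
tool();im,d,m=gate()
a=cv2.resize(im[140:330,110:310],None,fx=2,fy=2)
for n in('yellow','red','blue'): print(n,[np.round(x,3) for x in handle(im,d,m,n,(140,220,285,330),.019)[1:4]])
im,d,m=shot('side'); b=cv2.resize(im[180:330,270:510],None,fx=2,fy=2.5333)[:380]; b=cv2.resize(im[185:312,270:403],(400,380)); cv2.imwrite('pics/fin.png',np.hstack([a,b]))"
```

```text
t 37.27 tcp [0.3874 0.0276 0.2446] yaw_y -96.4 z [ 0.001 -0.    -1.   ] w 0.503 gf 0.0 F [ 0.7  0.  -0.1] q7 -1.58
gate deg 83.5 [ 0.5184 -0.2067  0.0629] 687
yellow [array([ 0.604, -0.15 ], dtype=float32), np.float64(174.406), array([ 0.604, -0.15 ,  0.019])]
red [array([ 0.599, -0.215], dtype=float32), np.float64(174.218), array([ 0.597, -0.215,  0.017])]
blue [array([ 0.59 , -0.278], dtype=float32), np.float64(174.219), array([ 0.59 , -0.278,  0.019])]
```

View pics/fin.png

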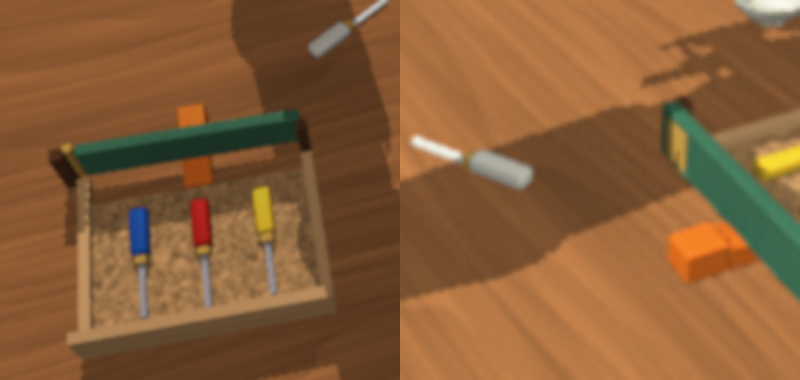

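Gate shut, wedge jammed under it with its thick end outside at (690,250), and all gravers flat and in line. One last check that no brown graver is hidden anywhere.

Run:
```python
from h import *
for n in('scene','side'):
    im,d,m=shot(n); P=cloud(d,m); Z=P[...,2]
    k=((Z>.0065)&(Z<.2)&(d>0)&(P[...,0]>-.4)&(P[...,0]<1)&(abs(P[...,1])<.9)).astype(np.uint8)
    N,l,st,c=cv2.connectedComponentsWithStats(k)
    for i in range(1,N):
        if st[i,4]>40:
            q=P[l==i]; print(n,st[i],q.mean(0).round(3),q[:,2].max().round(3),np.median(im[l==i],0))
```

```text
scene [ 545    0   95   80 5887] [0.349 0.825 0.11 ] 0.183 [82. 92. 96.]
scene [ 204    2   74   77 3439] [ 0.055 -0.033  0.093] 0.2 [28. 34. 42.]
scene [350  78  27  25 288] [0.263 0.251 0.017] 0.024 [ 29.  36. 155.]
scene [302  92   9   9  51] [0.399 0.058 0.191] 0.2 [75. 92. 98.]
scene [273  97   9   8  44] [ 0.394 -0.001  0.191] 0.2 [80.  90.5 96. ]
scene [ 550  115   90   70 3969] [0.623 0.702 0.032] 0.076 [122. 126. 131.]
scene [265 149  23  18 185] [ 0.405 -0.023  0.013] 0.018 [119. 127. 132.]
scene [ 51 181  10  15  48] [ 0.33  -0.527  0.008] 0.011 [27. 47. 79.]
scene [ 13 190  10  21  51] [ 0.338 -0.612  0.008] 0.011 [28. 47. 79.]
scene [ 135  191  144  127 6323] [ 0.604 -0.221  0.032] 0.073 [ 51.  82. 104.]
scene [ 44 202  23  32 149] [ 0.414 -0.529  0.008] 0.011 [27. 47. 80.]
scene [466 212  23  27 440] [0.721 0.334 0.043] 0.073 [14. 36. 66.]
scene [  7 215  24  14  81] [ 0.395 -0.61   0.007] 0.01 [27. 46. 77.]
scene [ 30 217  17  11  46] [ 0.414 -0.567  0.008] 0.01 [27. 46. 76.]
scene [  1 230  16  13  50] [ 0.432 -0.625  0.008] 0.01 [26. 45. 75.]
scene [399 234  32  37 8
[... 592 characters left out ...]
727 0.171 0.044] 0.071 [187. 198. 193.]
side [273 160   9  10  49] [0.385 0.051 0.188] 0.2 [66. 75. 79.]
side [282 171  12   8  67] [ 0.383 -0.01   0.191] 0.199 [ 99. 114. 134.]
side [381 177  26  16 305] [0.77  0.066 0.02 ] 0.031 [199. 224. 227.]
side [   36   198   152   153 12270] [-0.001 -0.061  0.081] 0.2 [50. 60. 70.]
side [200 201  27  13 207] [0.257 0.243 0.016] 0.022 [ 38.  48. 207.]
side [ 357  206  141  105 4751] [ 0.59  -0.242  0.032] 0.071 [ 85. 125. 158.]
side [291 235  23  12 146] [ 0.401 -0.029  0.012] 0.017 [151.  162.  164.5]
side [403 245  44  17 247] [ 0.609 -0.222  0.014] 0.021 [ 33.  41. 173.]
side [ 595  310   45   90 3389] [ 0.691 -0.61   0.021] 0.042 [113. 169. 216.]
```

No brown graver, and the bystanders haven't moved. Handing in.

```bash
python3 -c "
from cell import arm
print(arm.sign_off())"
```

```text
the job is handed in; nothing more can be done
None
```

The job is handed in: the red, blue and yellow gravers lie flat on the cork with tips to the back wall (no brown one was found), the gate is shut and jammed by the wedge with about 2.4 mm of lift, and the jar, bowl and bottle are where they stood; the sign-off returned no verdict.

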